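# Zero the plinth comparator on its master block, then gauge a cast plinth

## Task

Zero the bench comparator on the metal master block that stands in it: slide the indicator carriage up by its black grip until the plunger has pushed the block firmly against the anvil and the dial pointer stands at the zero mark (plunger pressed in 5 mm), then let go. Then stand the master on the free half of the plywood pallet and seat the plaster plinth in its place, flat on the bed and flush against the anvil with the plunger bearing on it, so that the dial shows its reading. Work gently: never bottom the plunger or jam a block against the anvil, do not touch the carriage again once zeroed, and leave the other things alone.

Things in the scene. Friction and masses are not known exactly. Their poses are not given: they have to be found in the camera images.
- bed: the comparator: a dark steel bed plate 275 x 100 x 12 mm fixed to the bench. Origin: centre of its underside; x along its length, from the carriage end to the anvil end; z up. Its top is the floor on which a block stands; no fences at the sides, nothing overhead. A seated block has its long axis along the bed, its middle at y = 0 and an end face flat on the anvil
- bed_top (a point): middle of the bed's top, 12 mm over the bench, axes as the bed's. Near the bed's +x end a polished (slippery) steel anvil block is clamped (22 mm thick, 44 mm wide, 32 mm tall above the top, centred on y = 0); its face looks to -x, towards the plunger, and is somewhere between x = 90 and 110 mm, differently each time and not measured
- carriage (a joint): slide of the grey indicator carriage (90 x 60 mm, top 42 mm over the bench, white dial 54 mm across lying on it) along the bed's +x, towards the anvil, 0 to 65 mm. At value q with the plunger free the plunger's polished round tip (5 mm radius, axis at bed y = 0, 22 mm over the bed's top) is at bed x = q. Dry friction of 14 N holds it where it is left, against the spring too
- carriage_grip (a point): the carriage's black upright grip, 24 x 24 mm square, 42 to 86 mm over the bench; this point is on its axis, 70 mm over the bench, and 98 mm behind (-x of) the free plunger tip. Axes as the bed's. Pinch it from above and move along the bed
- plunger (a joint): how far the sprung plunger is pressed into the carriage, 0 (free) to 0.011 m (bottomed). Spring 1 N per mm, no preload. Dial zero is 0.005 (5 N of spring on the block); the pointer turns 0.3 rad per mm, at zero along the bed's +x, to the long thick tick; the short ticks beside it are 1.2 mm either way
- master_center (a point): centre of the master block: plain flat-topped aluminium block with two small dark dots on top, 60 mm long (x, the gauged length), 40 mm wide (y), 50 mm tall; this point is half-way up. The lower 8 mm of both its end faces are bevelled at 45 degrees. About 0.33 kg. It starts on the bed between plunger and anvil, 2 to 12 mm short of the anvil, the plunger not touching it
- plinth_center (a point): centre of the plaster plinth to be gauged: white, 60 mm long (x), 40 mm wide (y) as the master, same bevels at the foot; end faces rise 38 mm, then two 6 mm steps (50 and 40 mm long, full width) to 50 mm, with a stub 14 mm across and 10 mm tall on top. This point is 25 mm above its underside. About 0.18 kg. It starts standing on one half of the pallet
- pallet: plywood board 230 (x) x 130 (y) x 12 mm fixed to the bench. Origin: centre of its underside. The plinth starts at about x = +55 mm on it; the half at -x is free for the master (its centre then is 37 mm over the bench)
- master: the master block again: middle of its underside, same axes as master_center
- plinth: the plinth again: middle of its underside, same axes as plinth_center
- figure: bystander: painted seated figure on a 68 mm square base, 135 mm tall, origin under its base
- paint_cup: bystander: red plastic cup, 60 mm across, 65 mm tall, with two brushes sticking out to 150 mm; origin under it
- putty_jar: bystander: grey jar, 62 mm across, 48 mm tall, origin under it
There are look-alikes about, which are no part of the job. What is shaped like the master but blue is not meant. Leave any blue look-alike of the plinth alone.

How it is judged:
By the outcome, as a careful person would: the job done as asked, in the order asked, and still so for the second after the job is handed in, with the robot touching nothing.
It also fails if it takes over 72 s, if anything falls off the work surface, if the arm or the gripper's body presses on something with over 40 N, if the wrist force passes 120 N, or if a joint passes its speed limit or range.

## Robot

A 6-joint arm with a two-finger parallel gripper is mounted at the origin on the work surface. World frame = base frame: x ahead of the robot, y to its left, z up, the work surface at z = 0. Lengths are in m, angles in rad, forces in N, time in s.
With the tool pointing down it reaches from about 0.35 to 0.775 m from the base axis. Payload 5.5 kg.
Tool frame: the origin (TCP) lies on the centre line of the jaws, within the pads' length; the fingertips stand 11 mm ahead of it and the grasp point (between the pads) lies 8 mm behind it; z points along the fingers, y is the line along which they close (so a half turn about z gives the same grasp; the last joint's range is limited). The gripper opens to 85 mm and grips with 20 to 120 N. Pads are 22 mm wide; open, the fingers measure 114 mm over their backs; the gripper's body (76 mm by 85 mm) begins 54 mm behind the grasp point. The pads swing forward as they close: fully open they stand 13 mm farther back than shut.
Start: joints at [-0.14, 0.313, 0.046, 1.304, 0, 1.431], TCP at [0.575, -0, 0.242] pointing down, gripper open.
Joint ranges: [-2.76, 2.76], [-0.86, 1.69], [-1.03, 1.26], [-2.2, 2.34], [-1.47, 1.5], [-3.14, 3.14]. Speed limits (rad/s): [2.57, 2.57, 3.14, 3.14, 3.14, 3.14].

## Interface

Orientations are given as a unit quaternion [w, x, y, z].
In Python, from workcell import get_state, eyes, env gives the robot as it stands.
- The arm moves only by the shell command python3 -m inch 'ROWS' [OPENING] [FORCE]. ROWS is JSON, one flat list of numbers, 4 for each row, row after row: the shift along the tool's x, y, z in cm, then the turn about the tool's z in rad. A call has exactly 5 rows; each row shifts and turns the commanded pose from where the row before left it, along the tool's axes as they then stand; what a row does not reach is not made up. A row lasts 1/12 s, in which the tool goes at most 41.7 mm and 7.16 degrees, less where a joint would pass 70% of its speed; a pose out of reach is approached as far as the arm can. A call is refused whole if a number of a shift passes 4.17 or a number of a turn 0.125, either way. A call with a gripper value outside its range is refused whole. OPENING is the opening, from -1 (shut) to 1 (fully open), set as the call begins (- or left out, the last holds). The fingers move at their own pace and stop on an object; FORCE is the grip in N (left out, the last holds). Time passes only in rows, so rows that do not move let the fingers close, or fill a call up. It gives the time, the measured TCP pose, the force, the opening and the grip force at its end, in the units of the state.
- get_state(): the state, without advancing time (a new reading comes with each control period).
- eyes.read_camera(name): name is "scene" or "side" or "wrist"; returns the picture (480x640x3 uint8, red, green, blue); there is no depth.
- eyes.camera_info(name): a dict with "fovy" (degrees; the focal length in pixels is half the picture's height over the tangent of half this angle, whatever the lens; pixels are square), "cx", "cy" (the principal point, pixels), "xyz" and "orientation" of the camera in the world. Camera axes: x right, y down, z forward; pixel columns grow to the right and rows downward; lengths in m; the calibration is good to about 2 mm. The wrist camera is an equidistant fisheye: a pixel r from the principal point sees the ray r / f radians off the axis. A picture is of the moment at which its call begins: read the wrist's pose just before it. camera_info takes no time and is no camera call; for the wrist camera it gives the pose at the moment of the call.
- env.hand_in(): hands the job in; it is judged then, once.
The state is a dict: "clock": time; "joint_pos": joint angles; "qvel": joint speeds; "tau": joint torques, N m; "tcp_pos": TCP position; "orientation": TCP orientation; "wrist_force": force on the tool from outside, world axes, zero at the start; "ft_torque": the same for the moment, N m; "finger_gap": finger opening in m; "grip_force": force on a finger pad.
Only numpy, scipy, OpenCV 4.12 (cv2) and the standard library are available. Lean on these libraries where they do the work, as an engineer would, in place of code of your own. Each camera call takes 0.05 s, during which the arm holds its last target. There are 200 camera calls.

## Working session

There is one attempt and no reset: what is moved stays moved. The work goes in short steps, Python scripts to look and compute and a shell command to move; the robot and the scene stay as the last step left them, time stands still between calls to the robot, and variables do not carry over. Pictures are saved under pics/ and viewed, at most 10 in all, crops included, and the job is handed in when it is done.

```bash
mkdir -p pics; ls; cat > h.py <<'E'
import numpy as np,cv2
from workcell import get_state,eyes,env
from scipy.spatial.transform import Rotation as R
def info(n):
    i=eyes.camera_info(n); return i
def grab(n,f):
    i=info(n); im=eyes.read_camera(n); cv2.imwrite(f,im[:,:,::-1]); return i,im
def rot(q): return R.from_quat([q[1],q[2],q[3],q[0]]).as_matrix()
def ray(i,u,v,wrist=False):
    f=240/np.tan(np.radians(i['fovy'])/2); x=(u-i['cx']);y=(v-i['cy'])
    if wrist:
        r=np.hypot(x,y);t=r/f; d=np.array([x/r*np.sin(t),y/r*np.sin(t),np.cos(t)]) if r>0 else np.array([0,0,1.])
    else: d=np.array([x/f,y/f,1])
    return rot(i['orientation'])@d
def at(i,u,v,z,wrist=False):
    d=ray(i,u,v,wrist);c=np.array(i['xyz']); return c+d*(z-c[2])/d[2]
def proj(i,p,wrist=False):
    f=240/np.tan(np.radians(i['fovy'])/2); c=rot(i['orientation']).T@(np.array(p)-np.array(i['xyz']))
    if wrist:
        t=np.arctan2(np.hypot(c[0],c[1]),c[2]);s=f*t/np.hypot(c[0],c[1]);return np.array([i['cx']+s*c[0],i['cy']+s*c[1]])
    return np.array([i['cx']+f*c[0]/c[2],i['cy']+f*c[1]/c[2]])
E
python3 - <<'E'
from h import *
import json
d={}
for n in ("scene","side","wrist"):
    i,im=grab(n,f"pics/{n}0.png"); d[n]={k:(list(map(float,v)) if hasattr(v,'__len__') and not isinstance(v,str) else v) for k,v in i.items()}
    print(n,d[n])
json.dump(d,open('cal0.json','w'))
s=get_state();print(s)
E
```

```text
pics
scene {'fovy': 43.71509051568273, 'cx': 319.9362824796915, 'cy': 244.63579375680618, 'xyz': [1.0189237282846326, 0.6421586865558907, 0.645096793651814], 'orientation': [-0.13151967610189277, 0.2354855196846117, 0.8521254201598052, -0.448476769893823]}
side {'fovy': 45.03932973124561, 'cx': 322.2451090345016, 'cy': 232.55596555095576, 'xyz': [0.44213449845627506, -0.8547335620318106, 0.6286733999517732], 'orientation': [-0.4666077615865907, 0.8801500187998507, -0.07384548971478673, 0.04647563751641696]}
wrist {'fovy': 65.70646984690485, 'cx': 325.54002786562216, 'cy': 238.71611688103366, 'xyz': [0.5749629909788659, 0.07571066511977326, 0.3732580742483025], 'orientation': [0.14944339024644782, 0.9887695757814787, 0.00035335928061418215, -0.0011288302712567802]}
{'clock': 0.15, 'joint_pos': array([-1.39595643e-01,  3.13818895e-01,  4.52620318e-02,  1.30362349e+00,
       -4.31905375e-05,  1.43118942e+00]), 'qvel': array([ 3.89366951e-05, -3.10628585e-03,  4.42546819e-03,  4.41403096e-04,
        5.07740153e-04,  2.50642220e-04]), 'tau': array([ 1.76330479e-03, -4.81067133e+01,  2.98815805e+01,  1.39078675e-02,
       -1.10673584e-04, -5.56924022e-05]), 'tcp_pos': array([5.74631480e-01, 3.20442102e-05, 2.41627876e-01]), 'orientation': array([-5.39658281e-04,  7.07102618e-01,  7.07110606e-01, -4.33723601e-04]), 'wrist_force': array([-0.17752545, -0.27389965,  0.21458718]), 'ft_torque': array([ 0.01685593, -0.00177071,  0.00789783]), 'grip_force': 0.0, 'finger_gap': 0.08539009103865533}
```

View pics/scene0.png

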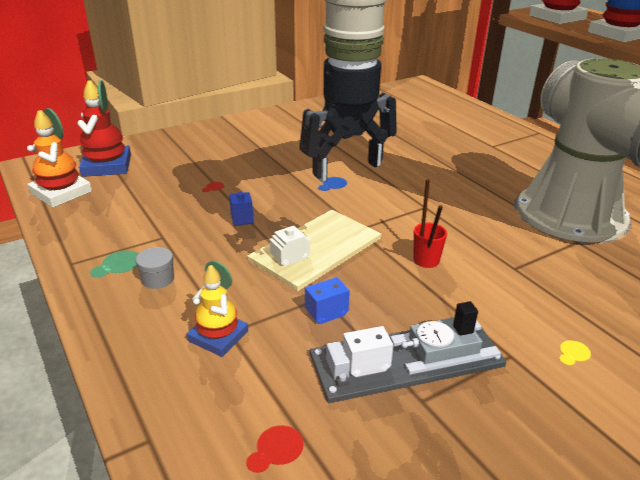

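View pics/wrist0.png

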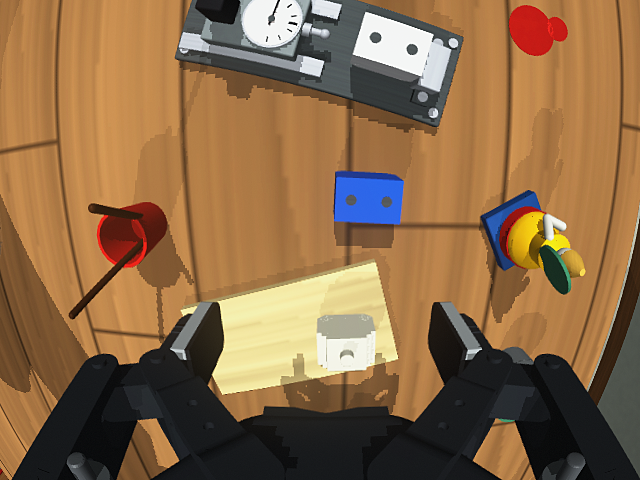

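The scene image shows two block-shaped candidates. The aluminium block at (368,350) on the bed is the master; the blue one at (327,300) is a look-alike. There are also two plinth shapes. The white one at (290,247) on the pallet is the plinth; the blue one at (241,208) is a look-alike. I'll check both in one enlarged crop and pick corner pixels from it.

```bash
python3 - <<'E'
import cv2,numpy as np
s=cv2.imread('pics/scene0.png');w=cv2.imread('pics/wrist0.png')
a=cv2.resize(s[295:405,300:515],(800,409),interpolation=cv2.INTER_CUBIC)[:,:]
a=cv2.resize(s[210:400,240:510],(800,563),interpolation=cv2.INTER_CUBIC)
cv2.imwrite('pics/c1.png',a)
b=cv2.resize(w[0:400,170:470],(600,800)); 
b=cv2.resize(w[0:140,165:475],(800,361),interpolation=cv2.INTER_CUBIC)
c=cv2.resize(w[255:400,170:410],(397,240),interpolation=cv2.INTER_CUBIC)
o=np.zeros((601,800,3),np.uint8);o[:361]=b;o[361:601,:397]=c
cv2.imwrite('pics/c2.png',o[:600])
E
```

```text
(no output)
```

View pics/c1.png

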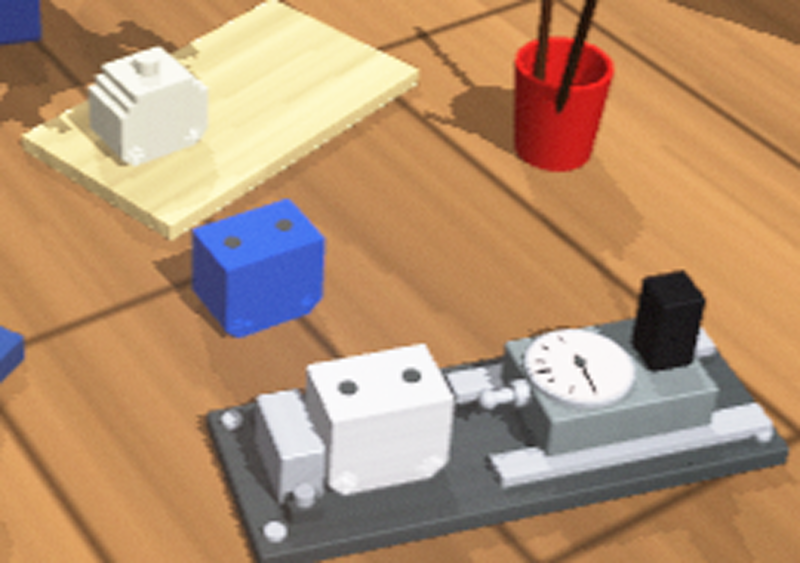

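View pics/c2.png

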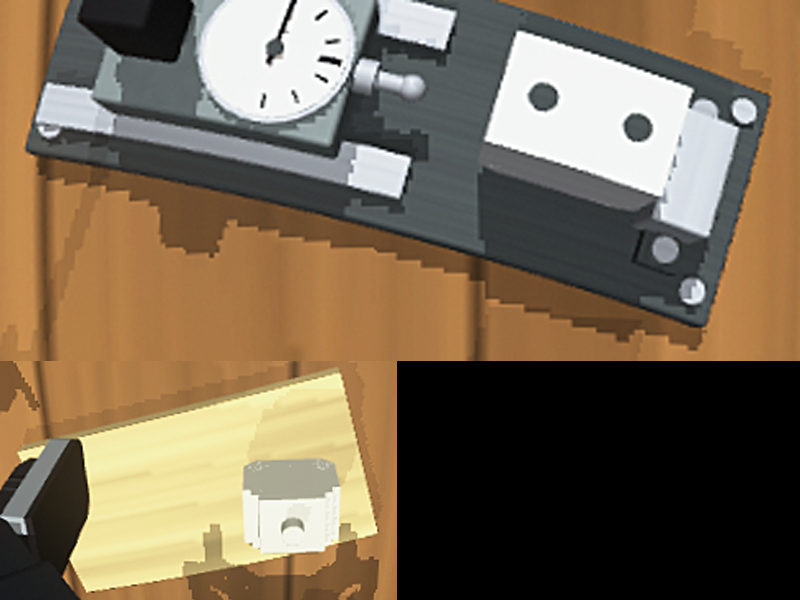

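The crop confirms both. The master is the aluminium block with dots on the bed, c1 (380,390), and the plinth is the white stepped block on the pallet, c1 (147,100). Next I'll fit poses from the corner pixels in both views.

```bash
cat > fit.py <<'E'
from h import *
import json
from scipy.optimize import least_squares
d=json.load(open('cal0.json'))
S=lambda u,v:('scene',240+(u+.5)/2.963-.5,210+(v+.5)/2.963-.5)
W=lambda u,v:('wrist',165+(u+.5)/2.581-.5,(v+.5)/2.581-.5)
P=lambda u,v:('wrist',170+(u+.5)/1.654-.5,255+(v-361+.5)/1.654-.5)
def fit(name,pts,x0):
    def w(p,l):
        c,s=np.cos(p[2]),np.sin(p[2]);return [p[0]+c*l[0]-s*l[1],p[1]+s*l[0]+c*l[1],l[2]]
    r=lambda p:np.concatenate([proj(d[m[0]],w(p,l),m[0]=='wrist')-m[1:] for m,l in pts])
    o=least_squares(r,x0,loss='soft_l1');print(name,o.x.round(4),'deg',np.degrees(o.x[2]).round(2),'res',r(o.x).round(1));return o.x
a,b=.1375,.05
bed=fit('bed',[(W(704,325),(a,-b,.012)),(W(769,95),(a,b,.012)),(W(27,150),(-a,-b,.012)),(S(208,412),(a,-b,.012)),(S(262,550),(a,b,.012)),(S(787,450),(-a,b,.012))],[.6,.25,-.25])
m=fit('master',[(W(517,30),(-.03,.02,.062)),(W(693,88),(.03,.02,.062)),(W(660,196),(.03,-.02,.062)),(W(485,143),(-.03,-.02,.062)),(S(308,362),(.03,-.02,.062)),(S(332,428),(.03,.02,.062)),(S(452,396),(-.03,.02,.062)),(S(424,346),(-.03,-.02,.062))],bed)
an=fit('anvil',[(W(740,125),(.022,.022,.044)),(W(712,237),(.022,-.022,.044)),(S(257,398),(.022,-.022,.044)),(S(290,392),(0,-.022,.044)),(S(325,450),(0,.022,.044)),(S(292,458),(.022,.022,.044))],bed)
g=.012
gr=fit('grip',[(S(640,283),(g,-g,.086)),(S(683,272),(-g,-g,.086)),(S(703,298),(-g,g,.086)),(S(660,308),(g,g,.086))],bed)
a,b=.115,.065
pa=fit('pallet',[(P(340,372),(a,b,.012)),(P(378,532),(a,-b,.012)),(P(88,592),(-a,-b,.012)),(P(18,452),(-a,b,.012)),(S(172,230),(a,b,.012)),(S(24,137),(a,-b,.012)),(S(272,2),(-a,-b,.012)),(S(418,70),(-a,b,.012))],[.55,.05,.2])
print('stub',at(d['wrist'],*P(292,526)[1:],.072,True),at(d['scene'],*S(147,56)[1:],.072))
print('tip',at(d['wrist'],*W(424,87)[1:],.034,True))
print('plinth edges',at(d['wrist'],*P(243,480)[1:],.05,True),at(d['wrist'],*P(340,480)[1:],.05,True))
def loc(p): 
    c,s=np.cos(bed[2]),np.sin(bed[2]);q=np.array(p[:2])-bed[:2];return (np.array([[c,s],[-s,c]])@q).round(4)
print('loc master',loc(m),'anvil',loc(an),'grip',loc(gr),'tip',loc(at(d['wrist'],*W(424,87)[1:],.034,True)))
E
python3 fit.py
```

```text
bed [ 0.5666  0.1651 -0.2771] deg -15.88 res [ 0.7  1.3  1.6 -0.2 -2.1 -0.2 -0.1 -1.   0.2  2.4  2.6 -0.8]
master [ 0.6308  0.1491 -0.268 ] deg -15.36 res [ 0.3  0.5 -0.1  0.2  1.   0.4  0.1 -0.7  0.   0.7  0.8 -2.3  1.1  0.5
  0.3 -1.3]
anvil [ 0.6612  0.1382 -0.2373] deg -13.6 res [ 0.3 -0.8  0.4  0.1 -0.5 -0.8  2.8 -1.9  1.5 -0.4 -2.4  0.3]
grip [ 0.4876  0.189  -0.2804] deg -16.07 res [-0.6 -1.6 -0.2 -0.5  0.8  1.1  0.1  0.5]
pallet [ 0.5337 -0.1539  0.2759] deg 15.81 res [ 0.5 -0.7  0.9  0.  -0.3  0.  -0.5 -0.   0.1 -1.6 -0.6 -0.7 -0.  -1.6
  0.5 -0.6]
stub [ 0.59462375 -0.13571801  0.072     ] [ 0.59653193 -0.14302969  0.072     ]
tip [0.57721079 0.16322167 0.034     ]
plinth edges [ 0.56542876 -0.1167279   0.05      ] [ 0.62455611 -0.11722395  0.05      ]
loc master [0.0661 0.0022] anvil [ 0.0984 -0.    ] grip [-0.0825  0.0014] tip [0.0108 0.0011]
```

```bash
python3 -m inch '[2.7,-1.24,0,0, 2.7,-1.24,0,0, 2.7,-1.24,0,0, 2.7,-1.24,0,0, 2.7,-1.24,0,0]' 1 40
python3 -m inch '[2.7,-1.25,0,0, 2.7,-1.25,0,0, 0,0,0,0.0913, 0,0,0,0.0913, 0,0,0,0.0913]'
python3 -m inch '[0,0,2,0, 0,0,2,0, 0,0,2,0, 0,0,2,0, 0,0,0,0]'
python3 - <<'E'
from h import *
import json
i,im=grab('wrist','pics/w1.png')
s=get_state();print(s['tcp_pos'],s['orientation'],s['joint_pos'],s['wrist_force'])
g=(.4876,.189)
print('grip top expected',proj(i,[*g,.086],True),'axis70',proj(i,[*g,.07],True), i)
E
```

```text
clock: 0.57
tcp_pos: [0.5121, 0.136, 0.242]
orientation: [-0.0, 0.707, 0.707, -0.0]
wrist_force: [0.5, 0.6, 0.3]
finger_gap: 0.0854
grip_force: 0.0
clock: 0.98
tcp_pos: [0.4874, 0.1898, 0.2421]
orientation: [-0.0, 0.798, 0.603, -0.0]
wrist_force: [0.3, -0.2, 0.1]
finger_gap: 0.0853
grip_force: 0.0
clock: 1.4
tcp_pos: [0.4852, 0.1884, 0.1583]
orientation: [-0.001, 0.797, 0.604, -0.003]
wrist_force: [-1.5, 0.0, 0.2]
finger_gap: 0.0855
grip_force: 0.0
[0.48613517 0.18856464 0.16032599] [-0.00103231  0.79701356  0.60395622 -0.00228051] [ 2.16005814e-01  2.54269904e-01 -2.39202356e-01  1.08233048e+00
 -3.69625746e-05  2.06068258e+00] [-0.28258487 -0.71419262  0.02662574]
grip top expected [329.85889154 256.76591838] axis70 [329.76172989 247.92534868] {'fovy': 65.70646984690485, 'cx': 325.54002786562216, 'cy': 238.71611688103366, 'xyz': array([0.50683079, 0.26144118, 0.28977405]), 'orientation': array([ 0.14945234,  0.97931674, -0.1342342 , -0.02416401])}
```

View pics/w1.png

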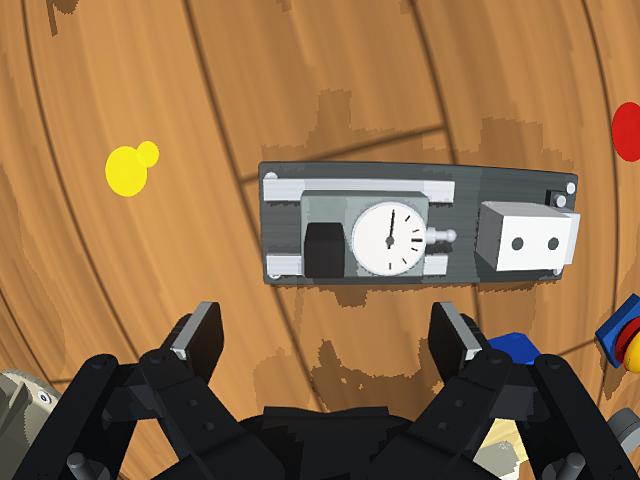

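The grip shows at about (325,250) against an expected (330,257), so it is about 2 mm towards −x. The dial is at (390,238) and the master at (535,235). I'll descend, pinch and start pushing.

```bash
python3 -m inch '[0,-0.1,2.4,0, 0,-0.1,2.4,0, 0,0,2.4,0, 0,0,1.5,0, 0,0,0.7,0]' 1 40
python3 -m inch '[0,0,0,0, 0,0,0,0, 0,0,0,0, 0,0,0,0, 0,0,0,0]' -1 40
python3 -m inch '[0,0,0,0, 0,0,0,0, 0,0,0,0, 0,0,0,0, 0,0,0,0]'
python3 - <<'E'
from h import *
i,im=grab('scene','pics/s2.png')
cv2.imwrite('pics/s2c.png',cv2.resize(im[290:400,300:510,::-1],(630,330),interpolation=cv2.INTER_CUBIC))
j,wm=grab('wrist','pics/w2.png')
print(get_state()['tcp_pos'],get_state()['wrist_force'])
a=cv2.imread('pics/s2c.png');b=cv2.imread('pics/w2.png')[170:440,180:600]
o=np.zeros((600,800,3),np.uint8);o[:330,:630]=a;o[330:600,:420]=b;cv2.imwrite('pics/m2.png',o)
E
```

```text
clock: 1.87
tcp_pos: [0.4856, 0.1894, 0.0675]
orientation: [-0.0, 0.797, 0.604, -0.001]
wrist_force: [-0.1, -0.4, 0.4]
finger_gap: 0.0854
grip_force: 0.0
clock: 2.28
tcp_pos: [0.4859, 0.19, 0.0695]
orientation: [-0.001, 0.797, 0.604, 0.0]
wrist_force: [-15.1, 5.6, 10.1]
finger_gap: 0.0253
grip_force: 7.9
clock: 2.7
tcp_pos: [0.4854, 0.1902, 0.0695]
orientation: [-0.001, 0.797, 0.604, 0.0]
wrist_force: [-4.2, 2.4, 6.6]
finger_gap: 0.0232
grip_force: 40.7
[0.48533737 0.19014873 0.0694484 ] [-3.49446215  1.84674295  5.81870908]
```

View pics/m2.png

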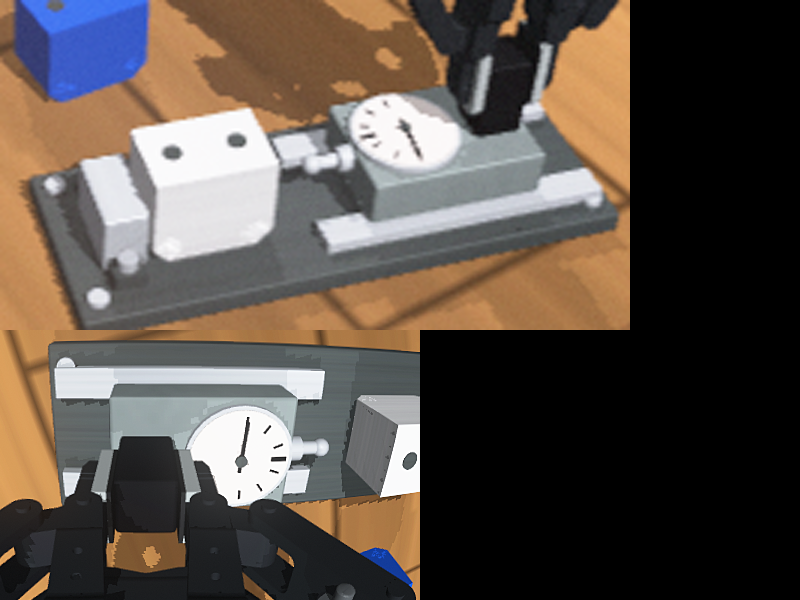

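The grip is held, and the dial is clearly visible in the wrist view at about (421,301), with the pointer up at its free position. It rides with the camera, so I can measure it numerically.

```bash
cat > dial.py <<'E'
from h import *
BY=-.274
def dial(save=None):
    i=info('wrist');im=eyes.read_camera('wrist')
    if save: cv2.imwrite(save,im[:,:,::-1])
    g=im.astype(int).max(2)
    t=rot(get_state()['orientation'])
    c0=at(i,421,301,.048,True)
    # rectified patch, bed axes, 0.1 mm/px
    n=300;yy,xx=np.mgrid[-n:n+1,-n:n+1]*1e-4
    P=np.stack([c0[0]+np.cos(BY)*xx-np.sin(BY)*yy,c0[1]+np.sin(BY)*xx+np.cos(BY)*yy,np.full(xx.shape,.048)],-1)
    Rm=rot(i['orientation']);C=(P-np.array(i['xyz']))@Rm
    h=np.hypot(C[...,0],C[...,1]);f=240/np.tan(np.radians(i['fovy'])/2);s=f*np.arctan2(h,C[...,2])/h
    r=cv2.remap(im,(i['cx']+s*C[...,0]).astype(np.float32),(i['cy']+s*C[...,1]).astype(np.float32),cv2.INTER_LINEAR)
    r=r.max(2)
    if save: cv2.imwrite(save.replace('.png','_r.png'),r[::-1])
    rr=np.hypot(xx,yy);a=np.degrees(np.arctan2(yy,xx))
    out=[]
    for lo,hi in ((.006,.012),(.012,.0155),(.018,.023)):
        m=(rr>lo)&(rr<hi)&(r<110)&(a>-75)&(a<115)
        hist=np.histogram(a[m],bins=np.arange(-75,116,3))[0]; k=hist.argmax()*3-73.5
        mm=m&(abs(a-k)<9)
        out.append((round(float(a[mm].mean()),1),int(mm.sum())))
    print('pointer in/out, tick ring',out);return out
if __name__=='__main__':
    import sys;dial(sys.argv[1] if len(sys.argv)>1 else None)
    s=get_state();print(s['clock'],s['tcp_pos'].round(4),s['wrist_force'].round(1))
E
python3 dial.py pics/d0.png
python3 -m inch '[0,0.3,0,0, 0,0.4,0,0, 0,0.5,0,0, 0,0.5,0,0, 0,0.3,0,0]'
python3 dial.py
python3 -m inch '[0,0.2,0,0, 0,0.1,0,0, 0,0.1,0,0, 0,0.1,0,0, 0,0,0,0]'
python3 dial.py
```

```text
pointer in/out, tick ring [(86.9, 856), (86.6, 487), (1.7, 971)]
2.85 [0.4853 0.1902 0.0695] [-4.9  0.8  6.3]
clock: 3.27
tcp_pos: [0.5019, 0.1854, 0.0694]
orientation: [-0.003, 0.797, 0.604, -0.001]
wrist_force: [-13.9, 4.4, 14.3]
finger_gap: 0.0233
grip_force: 41.7
pointer in/out, tick ring [(85.7, 875), (85.8, 520), (1.2, 1110)]
3.3167 [0.5025 0.1853 0.0695] [-12.6   4.2  12.8]
clock: 3.73
tcp_pos: [0.5067, 0.1841, 0.0695]
orientation: [-0.003, 0.797, 0.604, -0.001]
wrist_force: [-13.0, 5.1, 11.8]
finger_gap: 0.0233
grip_force: 41.6
pointer in/out, tick ring [(86.0, 917), (86.0, 521), (1.4, 1076)]
3.7833 [0.5068 0.1841 0.0695] [-12.3   4.3  12.6]
```

View pics/d0_r.png

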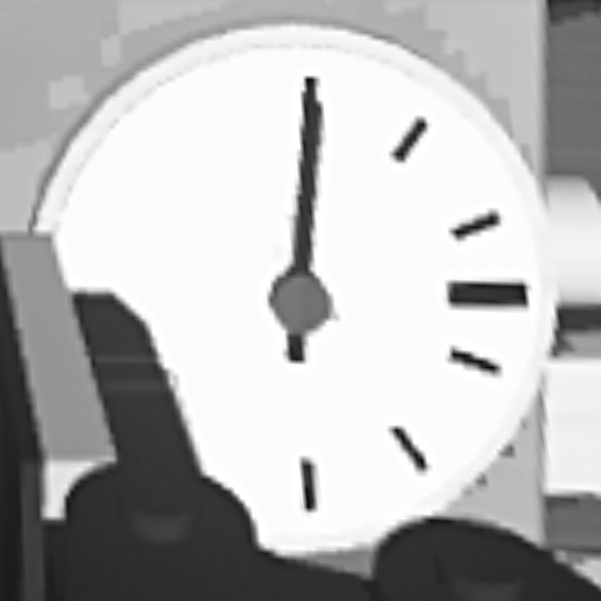

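The rectified dial shows the pointer at 86° and the zero tick at about 1.4°. I'll keep advancing in small steps.

```bash
python3 -m inch '[0,0.1,-0.1,0, 0,0.1,0,0, 0,0.1,0,0, 0,0,0,0, 0,0,0,0]'
python3 dial.py
python3 -m inch '[0,0.1,0,0, 0,0.1,0,0, 0,0.1,0,0, 0,0,0,0, 0,0,0,0]'
python3 dial.py
python3 -m inch '[0,0.1,0,0, 0,0.1,0,0, 0,0,0,0, 0,0,0,0, 0,0,0,0]'
python3 dial.py
```

```text
clock: 4.2
tcp_pos: [0.5087, 0.1835, 0.0695]
orientation: [-0.003, 0.797, 0.605, -0.002]
wrist_force: [-13.1, 6.7, 7.0]
finger_gap: 0.0233
grip_force: 41.0
pointer in/out, tick ring [(68.1, 939), (68.5, 626), (1.3, 1155)]
4.25 [0.5087 0.1835 0.0695] [-12.6   6.6   7.1]
clock: 4.67
tcp_pos: [0.5113, 0.1828, 0.0695]
orientation: [-0.004, 0.796, 0.605, -0.002]
wrist_force: [-14.2, 7.1, 7.9]
finger_gap: 0.023
grip_force: 41.2
pointer in/out, tick ring [(57.4, 999), (57.8, 635), (1.3, 1155)]
4.7167 [0.5112 0.1828 0.0695] [-13.7   6.4   9. ]
clock: 5.13
tcp_pos: [0.5128, 0.1823, 0.0695]
orientation: [-0.004, 0.796, 0.605, -0.002]
wrist_force: [-15.3, 6.2, 9.0]
finger_gap: 0.0231
grip_force: 41.3
pointer in/out, tick ring [(31.4, 1032), (31.7, 631), (1.3, 1156)]
5.1833 [0.5128 0.1824 0.0695] [-15.2   6.6   9.1]
```

```bash

python3 -m inch '[0,0.1,0,0, 0,0.05,0,0, 0,0,0,0, 0,0,0,0, 0,0,0,0]'
python3 dial.py
```

```text
clock: 5.6
tcp_pos: [0.5138, 0.1821, 0.0695]
orientation: [-0.004, 0.796, 0.605, -0.003]
wrist_force: [-15.6, 7.2, 9.3]
finger_gap: 0.0233
grip_force: 41.6
pointer in/out, tick ring [(14.2, 998), (14.7, 681), (1.2, 1110)]
5.65 [0.5138 0.1821 0.0695] [-17.    6.5  10.2]
```

```bash

python3 -m inch '[0,0.09,0,0, 0,0,0,0, 0,0,0,0, 0,0,0,0, 0,0,0,0]'
python3 dial.py
```

```text
clock: 6.07
tcp_pos: [0.5145, 0.1819, 0.0695]
orientation: [-0.004, 0.796, 0.605, -0.003]
wrist_force: [-16.8, 8.3, 9.8]
finger_gap: 0.0235
grip_force: 41.8
pointer in/out, tick ring [(3.5, 966), (3.3, 655), (1.6, 1237)]
6.1167 [0.5145 0.1819 0.0695] [-16.4   7.8  10. ]
```

```bash

python3 -m inch '[0,0.02,0,0, 0,0,0,0, 0,0,0,0, 0,0,0,0, 0,0,0,0]'
python3 dial.py
python3 -m inch '[0,-0.05,0,0, 0,-0.05,0,0, 0,0,0,0, 0,0,0,0, 0,0,0,0]'
python3 dial.py
```

```text
clock: 6.53
tcp_pos: [0.5145, 0.1819, 0.0695]
orientation: [-0.004, 0.796, 0.605, -0.003]
wrist_force: [-17.4, 7.4, 11.1]
finger_gap: 0.0231
grip_force: 41.9
pointer in/out, tick ring [(2.5, 996), (2.8, 633), (1.5, 1213)]
6.5833 [0.5145 0.1818 0.0695] [-17.3   8.2  11. ]
clock: 7.0
tcp_pos: [0.5145, 0.1819, 0.0695]
orientation: [-0.004, 0.796, 0.605, -0.002]
wrist_force: [-14.5, 6.8, 9.4]
finger_gap: 0.0235
grip_force: 41.2
pointer in/out, tick ring [(3.1, 973), (3.0, 642), (1.7, 1266)]
7.05 [0.5145 0.1819 0.0695] [-14.    7.1   8.8]
```

```bash

python3 -m inch '[0,-0.08,-0.1,0, 0,-0.08,-0.1,0, 0,-0.08,-0.1,0, 0,-0.08,0,0, 0,0,0,0]'
python3 dial.py
```

```text
clock: 7.47
tcp_pos: [0.5144, 0.1819, 0.0696]
orientation: [-0.002, 0.797, 0.604, -0.001]
wrist_force: [3.4, 5.0, -19.4]
finger_gap: 0.0236
grip_force: 41.7
pointer in/out, tick ring [(4.3, 971), (4.2, 647), (2.3, 1079)]
7.5167 [0.5144 0.1819 0.0696] [  2.4   5.5 -19.9]
```

```bash

python3 -m inch '[-0.05,0.03,0.1,0, -0.05,0,0.1,0, 0,0,0,0, 0,0,0,0, 0,0,0,0]'
python3 dial.py
```

```text
clock: 7.93
tcp_pos: [0.5144, 0.1819, 0.0696]
orientation: [-0.003, 0.797, 0.604, -0.0]
wrist_force: [-2.6, 8.4, -5.6]
finger_gap: 0.023
grip_force: 43.6
pointer in/out, tick ring [(3.8, 980), (3.5, 668), (1.8, 1187)]
7.9833 [0.5145 0.1819 0.0696] [-2.7  7.9 -5.7]
```

```bash

python3 -m inch '[0.1,0,0.05,0, 0.1,0,0,0, 0,0,0,0, 0,0,0,0, 0,0,0,0]'
python3 -m inch '[0,0,0,0, 0,0,0,0, 0,0,0,0, 0,0,0,0, 0,0,0,0]' 1
python3 dial.py
python3 -m inch '[0,0,-0.5,0, 0,0,-1.5,0, 0,0,-2,0, 0,0,-2,0, 0,0,-2,0]'
python3 - <<'E'
from h import *
i,im=grab('scene','pics/s3.png');j,b=grab('wrist','pics/w3.png')
s=get_state();print(s['tcp_pos'],s['orientation'],j)
import json;json.dump({k:np.asarray(v).tolist() for k,v in j.items()},open('w3.json','w'))
o=np.zeros((600,800,3),np.uint8);o[:270]=cv2.resize(im[300:400,300:596,::-1],(800,270),interpolation=cv2.INTER_CUBIC);o[270:600]=cv2.resize(b[130:310,200:636,::-1],(800,330),interpolation=cv2.INTER_CUBIC);cv2.imwrite('pics/m3.png',o)
E
```

```text
clock: 8.4
tcp_pos: [0.5145, 0.1819, 0.0695]
orientation: [-0.001, 0.797, 0.604, -0.002]
wrist_force: [-5.0, 0.0, -0.3]
finger_gap: 0.0234
grip_force: 44.3
clock: 8.82
tcp_pos: [0.5174, 0.182, 0.0702]
orientation: [0.0, 0.797, 0.604, 0.0]
wrist_force: [-0.5, -0.3, 0.3]
finger_gap: 0.0821
grip_force: 0.0
pointer in/out, tick ring [(-43.5, 1698), (-43.7, 1485), (-68.2, 2418)]
8.8667 [0.5173 0.1819 0.0701] [-0.   0.3  0.2]
clock: 9.28
tcp_pos: [0.5168, 0.1819, 0.1509]
orientation: [-0.0, 0.797, 0.604, -0.0]
wrist_force: [-0.3, -0.3, -0.1]
finger_gap: 0.0855
grip_force: 0.0
[0.51928917 0.18235563 0.15373754] [0.00151005 0.79702458 0.60393742 0.00302083] {'fovy': 65.70646984690485, 'cx': 325.54002786562216, 'cy': 238.71611688103366, 'xyz': array([0.53889081, 0.25506496, 0.28723597]), 'orientation': array([ 0.14721576,  0.97966211, -0.13516767, -0.01787072])}
```

View pics/m3.png

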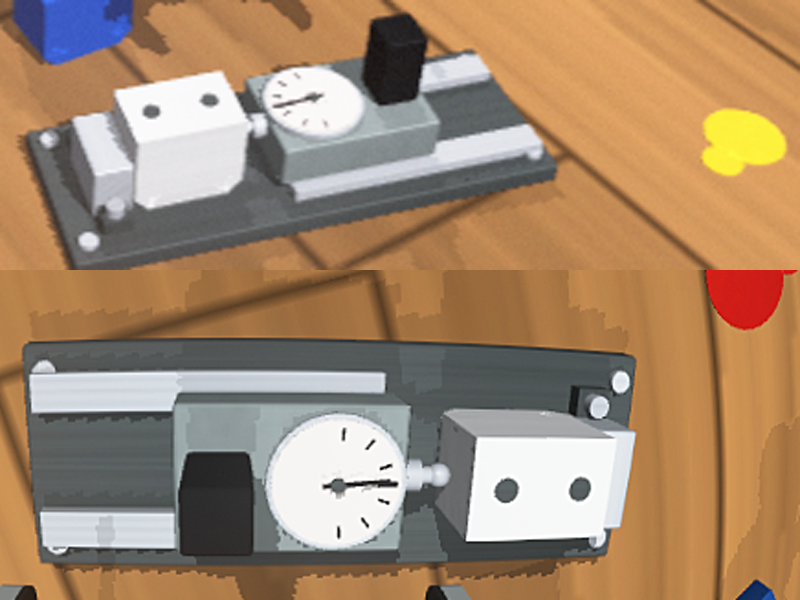

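The carriage is released with the pointer on the zero tick, and the master touches the anvil. Next I'll locate the master and recheck the dial angle from this picture.

```bash
sed -i 's/^def dial(save=None):/def dial(save=None,c=(421,301),i=None,im=None):/; s/    i=info(.wrist.);im=eyes.read_camera(.wrist.)/    if i is None: i=info("wrist");im=eyes.read_camera("wrist")/; s/at(i,421,301/at(i,*c/' dial.py
python3 - <<'E'
from h import *
from dial import dial
import json
i=json.load(open('w3.json'));im=cv2.imread('pics/w3.png')[:,:,::-1].copy()
dial('pics/d3.png',(384.2,248.2),i,im)
q=lambda x,y:(200+x*.545,130+(y-270)*.5455)
P=[at(i,*q(*p),.062,True)[:2] for p in ((468,436),(617,437),(468,542),(507,490),(580,489))]
print(np.round(P,4),'c dots',(P[3]+P[4])/2,'yaw top edge',np.degrees(np.arctan2(*(P[1]-P[0])[::-1])),np.degrees(np.arctan2(*(P[4]-P[3])[::-1])),'len',np.linalg.norm(P[1]-P[0]),np.linalg.norm(P[0]-P[2]))
print('c corner',(P[1]+P[2])/2)
print('grip pos TCP at zero ->', np.array([.5145,.1819])+ np.array([np.cos(.274),-np.sin(.274)])*(.098-.005+.03))
E
```

```text
pointer in/out, tick ring [(9.6, 965), (7.1, 599), (4.2, 948)]
[[0.6059 0.1772]
 [0.6674 0.1605]
 [0.5994 0.1365]
 [0.6177 0.1527]
 [0.6484 0.1441]] c dots [0.63307534 0.14841441] yaw top edge -15.246601385981092 -15.573832828710568 len 0.063696595655047 0.04122507303569948
c corner [0.63338312 0.14851279]
grip pos TCP at zero -> [0.63291164 0.14861812]
```

```bash

python3 -m inch '[0,3,0,0, 0,3,0,0, 0,3,0,0, 0,3,0,0, 0,0,0,-0.1]'
python3 -m inch '[0,0,0,-0.122, 0,0,0,-0.122, 0,0,0,-0.122, 0,0,0,-0.122, 0,0,0,-0.122]'
python3 -m inch '[0,0,0,-0.122, 0,0,0,-0.122, 0,0,0,-0.122, 0,0,0,-0.122, 0,0,0,-0.122]'
python3 -m inch '[0,0,0,-0.122, 0,0,0,-0.122, 0,0,0,0, 0,0,0,0, 0,0,0,0]'
python3 - <<'E'
from h import *
s=get_state();t=rot(s['orientation']);print(s['tcp_pos'],'psi',np.degrees(np.arctan2(t[1,0],t[0,0])),s['joint_pos'].round(2))
d=np.array([.633,.1485,.032])-s['tcp_pos'];print('tool shift cm',(t.T@d*100).round(2))
E
```

```text
clock: 9.8
tcp_pos: [0.6372, 0.1474, 0.1483]
orientation: [0.001, 0.766, 0.642, 0.001]
wrist_force: [1.2, -0.9, 0.2]
finger_gap: 0.0855
grip_force: 0.0
clock: 10.22
tcp_pos: [0.6321, 0.1493, 0.1488]
orientation: [-0.0, 0.535, 0.845, -0.0]
wrist_force: [-0.0, -0.0, -0.0]
finger_gap: 0.0855
grip_force: 0.0
clock: 10.63
tcp_pos: [0.632, 0.1494, 0.1489]
orientation: [-0.001, 0.256, 0.967, -0.0]
wrist_force: [-0.3, 0.1, 0.9]
finger_gap: 0.0853
grip_force: 0.0
clock: 11.05
tcp_pos: [0.6322, 0.1494, 0.1494]
orientation: [-0.0, 0.141, 0.99, -0.0]
wrist_force: [0.1, 0.3, 0.2]
finger_gap: 0.0855
grip_force: 0.0
[0.63222441 0.14942802 0.14936863] psi 163.74516094647907 [ 0.11  0.5   0.09  1.17 -0.    0.39]
tool shift cm [-0.11 -0.06 11.74]
```

```bash

python3 -m inch '[-0.1,-0.06,3,-0.009, 0,0,3,0, 0,0,3,0, 0,0,2,0, 0,0,0.7,0]'
python3 -m inch '[0,0,0,0, 0,0,0,0, 0,0,0,0, 0,0,0,0, 0,0,0,0]' -1 40
python3 -m inch '[0,0,0,0, 0,0,0,0, 0,0,0,0, 0,0,-0.3,0, 0,0,-0.5,0]'
python3 -m inch '[0,0,-1,0, 0,0,-2,0, 0,0,-2.5,0, 0,0,-2.5,0, 0,0,-2,0]'
python3 - <<'E'
from h import *
s=get_state();t=rot(s['orientation']);print(s['tcp_pos'],'psi',np.degrees(np.arctan2(t[1,0],t[0,0])))
d=np.array([.4808,-.1689,s['tcp_pos'][2]])-s['tcp_pos'];print('tool shift cm',(t.T@d*100).round(2))
E
```

```text
clock: 11.47
tcp_pos: [0.6304, 0.1482, 0.0287]
orientation: [-0.003, 0.136, 0.991, -0.001]
wrist_force: [-0.6, 0.9, -0.0]
finger_gap: 0.0852
grip_force: 0.0
clock: 11.88
tcp_pos: [0.6348, 0.1486, 0.0351]
orientation: [0.002, 0.136, 0.991, 0.0]
wrist_force: [-0.5, -0.7, 5.0]
finger_gap: 0.0395
grip_force: 42.6
clock: 12.3
tcp_pos: [0.6343, 0.1483, 0.0409]
orientation: [0.001, 0.136, 0.991, -0.0]
wrist_force: [4.3, -0.6, -5.5]
finger_gap: 0.0397
grip_force: 41.6
clock: 12.72
tcp_pos: [0.6324, 0.1488, 0.1426]
orientation: [-0.001, 0.135, 0.991, 0.0]
wrist_force: [-0.5, 0.4, -2.9]
finger_gap: 0.0395
grip_force: 42.8
[0.63235408 0.14884446 0.14259725] psi 164.4439247872258
tool shift cm [  6.08 -34.67   0.  ]
```

```bash
python3 - <<'E'
from h import *
import json
d=json.load(open('cal0.json'))
print('cup',at(d['wrist'],130,235,.065,True),at(d['scene'],429,232,.065))
print('brush tips',at(d['scene'],426,182,.15),at(d['scene'],438,207,.13),at(d['wrist'],92,208,.15,True),at(d['wrist'],72,316,.15,True))
print('blue',at(d['wrist'],369,200,.05,True),'figure',at(d['wrist'],510,235,.03,True))
E
```

```text
cup [ 0.38724999 -0.01613114  0.065     ] [ 0.38141243 -0.01764765  0.065     ]
brush tips [ 0.37545176 -0.04804636  0.15      ] [0.38919484 0.00359989 0.13      ] [0.40878372 0.02927508 0.15      ] [ 0.36427491 -0.06065554  0.15      ]
blue [0.61285967 0.01177451 0.05      ] figure [ 0.76787661 -0.02618166  0.03      ]
```

```bash

python3 -m inch '[0.3,-1.8,0,0, 0.6,-3.4,0,0, 0.6,-3.5,0,0, 0.6,-3.5,0,0, 0.6,-3.5,0,0]'
python3 -m inch '[0.6,-3.5,0,0, 0.6,-3.5,0,0, 0.6,-3.5,0,0, 0.6,-3.5,0,0, 0.6,-3.4,0,0]'
python3 -m inch '[0.3,-1.8,0,0, 0,0,0,-0.09, 0,0,0,-0.09, 0,0,0,-0.09, 0,0,0,0]'
python3 - <<'E'
from h import *
i,im=grab('wrist','pics/w4.png')
s=get_state();t=rot(s['orientation']);print(s['tcp_pos'],'psi',np.degrees(np.arctan2(t[1,0],t[0,0])))
import json;json.dump({k:np.asarray(v).tolist() for k,v in i.items()},open('w4.json','w'))
d=np.array([.4808,-.1689,s['tcp_pos'][2]])-s['tcp_pos'];print('tool shift cm',(t.T@d*100).round(2))
E
```

```text
clock: 13.13
tcp_pos: [0.5631, 0.0041, 0.1408]
orientation: [-0.001, 0.135, 0.991, 0.0]
wrist_force: [1.0, -0.3, -2.6]
finger_gap: 0.04
grip_force: 42.9
clock: 13.55
tcp_pos: [0.4876, -0.1556, 0.141]
orientation: [-0.001, 0.135, 0.991, 0.001]
wrist_force: [-0.2, -0.6, -3.5]
finger_gap: 0.0393
grip_force: 42.9
clock: 13.97
tcp_pos: [0.4808, -0.1711, 0.1409]
orientation: [-0.001, 0.0, 1.0, 0.001]
wrist_force: [-0.2, 0.1, -2.9]
finger_gap: 0.0395
grip_force: 42.9
[ 0.4810336  -0.17103019  0.14087801] psi 179.79312073140386
tool shift cm [0.02 0.21 0.  ]
```

```bash

python3 -m inch '[0,0.1,2.5,0, 0,0.1,2.5,0, 0,0,2.5,0, 0,0,1.7,0, 0,0,0.6,0]'
python3 -m inch '[0,0,0.3,0, 0,0,0.2,0, 0,0,0.1,0, 0,0,0,0, 0,0,0,0]'
```

```text
clock: 14.43
tcp_pos: [0.4796, -0.1679, 0.0402]
orientation: [-0.002, 0.002, 1.0, 0.001]
wrist_force: [-0.5, 0.3, -3.3]
finger_gap: 0.0395
grip_force: 42.8
clock: 14.85
tcp_pos: [0.4825, -0.1699, 0.0378]
orientation: [0.001, 0.001, 1.0, -0.0]
wrist_force: [-0.3, -0.6, -3.1]
finger_gap: 0.0393
grip_force: 42.8
```

```bash

python3 -m inch '[0,0,0.1,0, 0,0,0.1,0, 0,0,0,0, 0,0,0,0, 0,0,0,0]'
python3 -m inch '[0,0,0.1,0, 0,0,0,0, 0,0,0,0, 0,0,0,0, 0,0,0,0]'
```

```text
clock: 15.27
tcp_pos: [0.482, -0.1697, 0.0351]
orientation: [0.0, 0.001, 1.0, -0.0]
wrist_force: [-0.8, -0.6, -1.3]
finger_gap: 0.0399
grip_force: 43.0
clock: 15.68
tcp_pos: [0.4821, -0.1697, 0.035]
orientation: [0.001, 0.001, 1.0, -0.0]
wrist_force: [-3.0, 0.8, 7.5]
finger_gap: 0.0395
grip_force: 44.1
```

```bash

python3 -m inch '[0,0,-0.05,0, 0,0,0,0, 0,0,0,0, 0,0,0,0, 0,0,0,0]' 1
python3 -m inch '[0,0,-1,0, 0,0,-2.5,0, 0,0,-3,0, 0,0,-3.5,0, 0,0,-3,0]'
python3 -m inch '[-3.5,0.6,0,0, -4,0.6,0,0, -4,0.6,0,0, -4,0.6,0,0, -3.8,0.6,0,0]'
python3 -m inch '[0,0,0,0, 0,0,0,0, 0,0,0,0, 0,0,0,0, 0,0,0,0]'
python3 - <<'E'
from h import *
import json
i,im=grab('wrist','pics/w5.png');json.dump({k:np.asarray(v).tolist() for k,v in i.items()},open('w5.json','w'))
s=get_state();t=rot(s['orientation']);print(s['tcp_pos'],'psi',np.degrees(np.arctan2(t[1,0],t[0,0])))
p=proj(i,[.595,-.138,.05],True);print(p)
u,v=int(p[0]),int(p[1]);u0=min(max(u-160,0),320);v0=min(max(v-110,0),240);print(u0,v0)
cv2.imwrite('pics/w5c.png',cv2.resize(im[v0:v0+240,u0:u0+320,::-1],(800,600),interpolation=cv2.INTER_CUBIC))
E
```

```text
clock: 16.1
tcp_pos: [0.4818, -0.1695, 0.0342]
orientation: [0.0, 0.001, 1.0, 0.0]
wrist_force: [0.7, -0.1, -0.9]
finger_gap: 0.0854
grip_force: 0.0
clock: 16.52
tcp_pos: [0.4817, -0.1694, 0.1668]
orientation: [0.0, 0.001, 1.0, -0.0]
wrist_force: [0.3, -0.1, 0.4]
finger_gap: 0.0852
grip_force: 0.0
clock: 16.93
tcp_pos: [0.6767, -0.1394, 0.1654]
orientation: [0.001, 0.001, 1.0, -0.0]
wrist_force: [0.6, -0.7, 0.8]
finger_gap: 0.0855
grip_force: 0.0
clock: 17.35
tcp_pos: [0.6737, -0.1402, 0.1654]
orientation: [0.0, 0.001, 1.0, -0.0]
wrist_force: [-0.7, -0.1, -0.7]
finger_gap: 0.0852
grip_force: 0.0
[ 0.67385703 -0.14016318  0.1655227 ] psi 179.8557242791637
[328.28727392 122.22720738]
168 12
```

View pics/w5c.png

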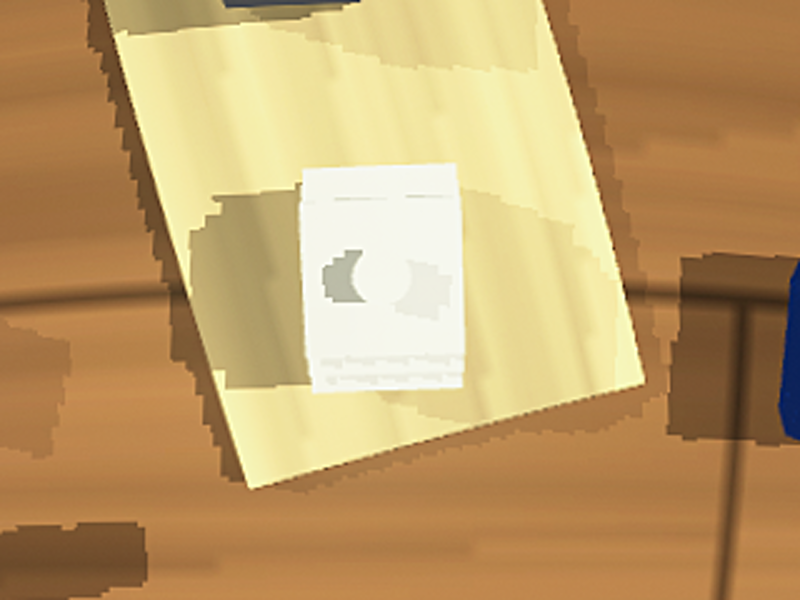

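The plinth corners in the crop are (301,168), (456,163), (464,388) and (313,392), with the stub at (380,277). The blue look-alike is off to the right and stays untouched.

```bash
python3 - <<'E'
from h import *
import json
i=json.load(open('w5.json'));q=lambda x,y:(168+.4*(x+.5)-.5,12+.4*(y+.5)-.5)
C=[at(i,*q(*p),.05,True)[:2] for p in ((301,168),(456,163),(464,388),(313,392))]
st=at(i,*q(380,277),.072,True)[:2];c=np.mean(C,0)
n=lambda a:np.linalg.norm(a)
yaw=[np.degrees(np.arctan2(*(a-b)[::-1])) for a,b in ((C[2],C[1]),(C[3],C[0]))]
yw=[np.degrees(np.arctan2(-(a-b)[0],(a-b)[1])) for a,b in ((C[0],C[1]),(C[3],C[2]))]
print(c,st,yaw,yw,'len',n(C[2]-C[1]),n(C[3]-C[0]),'wid',n(C[0]-C[1]),n(C[2]-C[3]))
s=get_state();t=rot(s['orientation'])
for p in (c,st):print((t.T@(np.array([*p,.03])-s['tcp_pos'])*100).round(2))
im=cv2.imread('pics/w5.png');print(im[0:20:4,284],'bgr')
E
```

```text
[ 0.59515223 -0.14272405] [ 0.59542852 -0.14329159] [np.float64(2.2524673006750957), np.float64(2.4050648251954962)] [np.float64(-178.48245083424905), np.float64(-178.63855774263476)] len 0.0602651324683944 0.06015770450688 wid 0.04041723317073618 0.04025855684279313
[ 7.88 -0.27 13.55]
[ 7.85 -0.33 13.55]
[[ 76  76  74]
 [ 77  75  75]
 [ 77  78  76]
 [ 77  74  72]
 [ 84 129 146]] bgr
```

```bash

python3 -m inch '[2,-0.1,0,0, 2,-0.1,0,0, 2,-0.1,0,0, 1.86,0,0,0, 0,0,0,-0.036]' 1 30
python3 -m inch '[0,0,2.5,0, 0,0,2.5,0, 0,0,2,0, 0,0,1,0, 0,0,0,0]'
python3 - <<'E'
from h import *
s=get_state();t=rot(s['orientation']);print(s['tcp_pos'],'psi',np.degrees(np.arctan2(t[1,0],t[0,0])))
for p in ([.5953,-.143],):print((t.T@(np.array([*p,.033])-s['tcp_pos'])*100).round(2))
E
```

```text
clock: 17.82
tcp_pos: [0.592, -0.1425, 0.1653]
orientation: [-0.001, -0.017, 1.0, 0.0]
wrist_force: [-0.7, -0.8, 0.3]
finger_gap: 0.0851
grip_force: 0.0
clock: 18.23
tcp_pos: [0.5939, -0.1423, 0.0825]
orientation: [-0.002, -0.017, 1.0, 0.001]
wrist_force: [-1.1, 0.3, 0.1]
finger_gap: 0.0849
grip_force: 0.0
[ 0.59394269 -0.14225999  0.08250431] psi -178.07026965661208
[-0.15 -0.09  4.95]
```

```bash

python3 -m inch '[0,0,2,0, 0,0,1.8,0, 0,0,1,0, 0,0,0.2,0, 0,0,0,0]'
python3 -m inch '[0,0,0,0, 0,0,0,0, 0,0,0,0, 0,0,0,0, 0,0,0,0]' -1 30
python3 -m inch '[0,0,0,0, 0,0,0,0, 0,0,0,0, 0,0,0,0, 0,0,0,0]'
python3 - <<'E'
from h import *
s=get_state();t=rot(s['orientation']);print(s['tcp_pos'],'psi',np.degrees(np.arctan2(t[1,0],t[0,0])))
E
python3 -m inch '[0,0,-0.5,0, 0,0,-2,0, 0,0,-3,0, 0,0,-3,0, 0,0,-2.5,0]'
```

```text
clock: 18.65
tcp_pos: [0.5961, -0.1427, 0.0347]
orientation: [-0.0, -0.017, 1.0, 0.0]
wrist_force: [0.5, -0.1, 0.2]
finger_gap: 0.0859
grip_force: 0.0
clock: 19.07
tcp_pos: [0.5969, -0.143, 0.0353]
orientation: [0.001, -0.017, 1.0, -0.0]
wrist_force: [-0.4, 0.0, 3.2]
finger_gap: 0.0395
grip_force: 31.1
clock: 19.48
tcp_pos: [0.5969, -0.143, 0.0353]
orientation: [0.001, -0.017, 1.0, -0.0]
wrist_force: [-0.1, 0.0, 5.7]
finger_gap: 0.0396
grip_force: 31.1
[ 0.59692103 -0.14300213  0.03530173] psi -178.03354386210316
clock: 19.9
tcp_pos: [0.5958, -0.1425, 0.1456]
orientation: [-0.0, -0.017, 1.0, 0.0]
wrist_force: [0.6, -0.6, -2.1]
finger_gap: 0.0397
grip_force: 30.6
```

```bash

python3 -m inch '[-0.3,1.6,0,0, -0.5,3.2,0,0, -0.55,3.3,0,0, -0.55,3.3,0,0, -0.55,3.3,0,0]'
python3 -m inch '[-0.55,3.3,0,0, -0.55,3.3,0,0, -0.55,3.3,0,0, -0.5,3,0,0, -0.13,1.35,0,0]'
python3 -m inch '[0,0,0,0.1, 0,0,0,0.1, 0,0,0,0.108, 0,0,0,0, 0,0,0,0]'
python3 -m inch '[0,0,1,0, 0,0,2,0, 0,0,1,0, 0,0,0,0, 0,0,0,0]'
python3 - <<'E'
from h import *
s=get_state();t=rot(s['orientation']);print(s['tcp_pos'],'psi',np.degrees(np.arctan2(t[1,0],t[0,0])))
print((t.T@(np.array([.6332,.1485,.035])-s['tcp_pos'])*100).round(2))
E
```

```text
clock: 20.32
tcp_pos: [0.6151, 0.0064, 0.1439]
orientation: [-0.001, -0.017, 1.0, 0.0]
wrist_force: [0.5, -1.0, -2.0]
finger_gap: 0.0401
grip_force: 30.8
clock: 20.73
tcp_pos: [0.633, 0.1522, 0.1437]
orientation: [-0.001, -0.019, 1.0, 0.001]
wrist_force: [-0.1, 0.5, -1.4]
finger_gap: 0.0396
grip_force: 30.9
clock: 21.15
tcp_pos: [0.6331, 0.1479, 0.1439]
orientation: [-0.001, 0.135, 0.991, -0.0]
wrist_force: [0.1, -0.2, -2.1]
finger_gap: 0.0399
grip_force: 30.8
clock: 21.57
tcp_pos: [0.6325, 0.1479, 0.1031]
orientation: [-0.001, 0.136, 0.991, -0.0]
wrist_force: [1.3, 0.4, -1.5]
finger_gap: 0.0399
grip_force: 30.8
[0.63254177 0.14793702 0.10307602] psi 164.3448795726906
[-0.07  0.08  6.81]
```

```bash

python3 -m inch '[-0.05,0.06,1,0, 0,0,1.5,0, 0,0,0.5,0, 0,0,0,0, 0,0,0,0]'
python3 -m inch '[0,0,0.3,0, 0,0,0.2,0, 0,0,0,0, 0,0,0,0, 0,0,0,0]'
python3 - <<'E'
from h import *
s=get_state();t=rot(s['orientation']);print(s['tcp_pos'],s['wrist_force'],'psi',np.degrees(np.arctan2(t[1,0],t[0,0])))
print((t.T@(np.array([.6332,.1485,.035])-s['tcp_pos'])*100).round(2))
E
```

```text
clock: 21.98
tcp_pos: [0.6341, 0.1487, 0.0744]
orientation: [-0.0, 0.136, 0.991, -0.0]
wrist_force: [0.3, -0.8, -1.4]
finger_gap: 0.0399
grip_force: 30.8
clock: 22.4
tcp_pos: [0.6344, 0.1487, 0.0696]
orientation: [0.0, 0.136, 0.991, 0.0]
wrist_force: [-0.1, 0.2, -0.7]
finger_gap: 0.0394
grip_force: 30.8
[0.63436965 0.14874037 0.06960552] [-0.13760223  0.2346667  -0.66686145] psi 164.31815577341445
[ 0.11 -0.06  3.46]
```

```bash

python3 -m inch '[0.1,-0.05,0,0, 0,0,0.3,0, 0,0,0.3,0, 0,0,0,0, 0,0,0,0]'
python3 -m inch '[0,0,0.2,0, 0,0,0.2,0, 0,0,0.2,0, 0,0,0,0, 0,0,0,0]'
```

```text
clock: 22.82
tcp_pos: [0.6327, 0.1484, 0.0628]
orientation: [-0.0, 0.136, 0.991, -0.0]
wrist_force: [0.4, -0.7, -1.8]
finger_gap: 0.0396
grip_force: 30.8
clock: 23.23
tcp_pos: [0.6332, 0.1485, 0.0572]
orientation: [0.0, 0.136, 0.991, 0.0]
wrist_force: [-0.1, -0.0, -2.2]
finger_gap: 0.0397
grip_force: 30.8
```

```bash

python3 -m inch '[0,0,0.2,0, 0,0,0.2,0, 0,0,0,0, 0,0,0,0, 0,0,0,0]'
python3 -m inch '[0,0,0.2,0, 0,0,0.2,0, 0,0,0,0, 0,0,0,0, 0,0,0,0]'
python3 -m inch '[0,0,0.2,0, 0,0,0.2,0, 0,0,0,0, 0,0,0,0, 0,0,0,0]'
```

```text
clock: 23.65
tcp_pos: [0.6339, 0.1484, 0.0537]
orientation: [0.001, 0.137, 0.991, 0.0]
wrist_force: [1.9, -0.5, 1.2]
finger_gap: 0.0398
grip_force: 31.0
clock: 24.07
tcp_pos: [0.6335, 0.1483, 0.0489]
orientation: [0.0, 0.137, 0.991, -0.0]
wrist_force: [6.6, -1.3, -2.3]
finger_gap: 0.0396
grip_force: 30.8
clock: 24.48
tcp_pos: [0.6333, 0.1483, 0.0447]
orientation: [0.0, 0.137, 0.991, -0.0]
wrist_force: [4.9, -0.8, -2.8]
finger_gap: 0.0398
grip_force: 30.7
```

```bash

python3 -m inch '[0,0,0.2,0, 0,0,0.2,0, 0,0,0.2,0, 0,0,0,0, 0,0,0,0]'
python3 -m inch '[0,0,0.1,0, 0,0,0.1,0, 0,0,0,0, 0,0,0,0, 0,0,0,0]'
```

```text
clock: 24.9
tcp_pos: [0.6333, 0.1483, 0.0387]
orientation: [0.0, 0.136, 0.991, -0.0]
wrist_force: [4.5, -1.7, -3.6]
finger_gap: 0.04
grip_force: 30.7
clock: 25.32
tcp_pos: [0.6334, 0.1484, 0.0369]
orientation: [0.0, 0.137, 0.991, -0.0]
wrist_force: [4.6, -1.0, -1.2]
finger_gap: 0.0397
grip_force: 30.8
```

```bash

python3 -m inch '[0,0,0.1,0, 0,0,0,0, 0,0,0,0, 0,0,0,0, 0,0,0,0]'
python3 -m inch '[0,0,0.06,0, 0,0,0,0, 0,0,0,0, 0,0,0,0, 0,0,0,0]'
```

```text
clock: 25.73
tcp_pos: [0.6334, 0.1484, 0.0359]
orientation: [0.0, 0.136, 0.991, -0.0]
wrist_force: [4.6, -1.7, -1.9]
finger_gap: 0.0395
grip_force: 30.8
clock: 26.15
tcp_pos: [0.6335, 0.1484, 0.0355]
orientation: [0.0, 0.136, 0.991, -0.0]
wrist_force: [4.5, -0.9, -0.9]
finger_gap: 0.0395
grip_force: 30.9
```

```bash

python3 -m inch '[0,0,0.06,0, 0,0,0,0, 0,0,0,0, 0,0,0,0, 0,0,0,0]'
python3 -m inch '[0,0,-0.03,0, 0,0,0,0, 0,0,0,0, 0,0,0,0, 0,0,0,0]' 1
python3 -m inch '[0,0,-0.5,0, 0,0,-1.5,0, 0,0,-2.5,0, 0,0,-2.5,0, 0,0,-2.5,0]'
```

```text
clock: 26.57
tcp_pos: [0.6336, 0.1483, 0.0353]
orientation: [0.001, 0.136, 0.991, -0.0]
wrist_force: [4.8, -2.7, 0.5]
finger_gap: 0.0398
grip_force: 31.1
clock: 26.98
tcp_pos: [0.6324, 0.1487, 0.035]
orientation: [-0.001, 0.136, 0.991, -0.0]
wrist_force: [-0.3, 1.1, 0.4]
finger_gap: 0.0854
grip_force: 0.0
clock: 27.4
tcp_pos: [0.6326, 0.1485, 0.1315]
orientation: [-0.0, 0.136, 0.991, -0.0]
wrist_force: [-0.3, -0.1, -0.2]
finger_gap: 0.0852
grip_force: 0.0
```

```bash

python3 -m inch '[0,0,-2,0, -1.5,0,-1,0, -2,0,0,0, -2,0,0,0, -1.5,0,0,0]'
python3 -m inch '[0,0,0,0, 0,0,0,0, 0,0,0,0, 0,0,0,0, 0,0,0,0]'
python3 - <<'E'
from h import *
import json
a,im=grab('scene','pics/s6.png');i,b=grab('wrist','pics/w6.png');sd,c=grab('side','pics/side6.png')
json.dump({k:np.asarray(v).tolist() for k,v in i.items()},open('w6.json','w'))
s=get_state();print(s['tcp_pos'])
p=proj(i,[.60,.158,.05],True);print('wrist look',p)
pm=proj(sd,[.48,-.17,.06]);print('side master',pm)
u0=int(min(max(p[0]-130,0),380));v0=int(min(max(p[1]-150,0),180));print(u0,v0)
o=np.zeros((600,800,3),np.uint8)
o[:300,:520]=cv2.resize(im[290:410,300:508,::-1],(520,300),interpolation=cv2.INTER_CUBIC)
o[:300,520:]=cv2.resize(c[int(pm[1])-75:int(pm[1])+75,int(pm[0])-60:int(pm[0])+80,::-1],(280,300))
o[300:,:260]=b[v0:v0+300,u0:u0+260,::-1]
o[300:,260:]=cv2.resize(im[200:300,220:400,::-1],(540,300))
cv2.imwrite('pics/m6.png',o)
E
```

```text
clock: 27.82
tcp_pos: [0.7018, 0.1292, 0.1615]
orientation: [0.001, 0.136, 0.991, 0.0]
wrist_force: [0.2, 0.7, 0.4]
finger_gap: 0.0855
grip_force: 0.0
clock: 28.23
tcp_pos: [0.6997, 0.13, 0.1607]
orientation: [-0.0, 0.136, 0.991, 0.0]
wrist_force: [0.5, 0.8, -0.5]
finger_gap: 0.0856
grip_force: 0.0
[0.70009921 0.12990159 0.16075426]
wrist look [325.39132593  84.25293212]
side master [263.99891144 290.71094568]
195 0
```

View pics/m6.png

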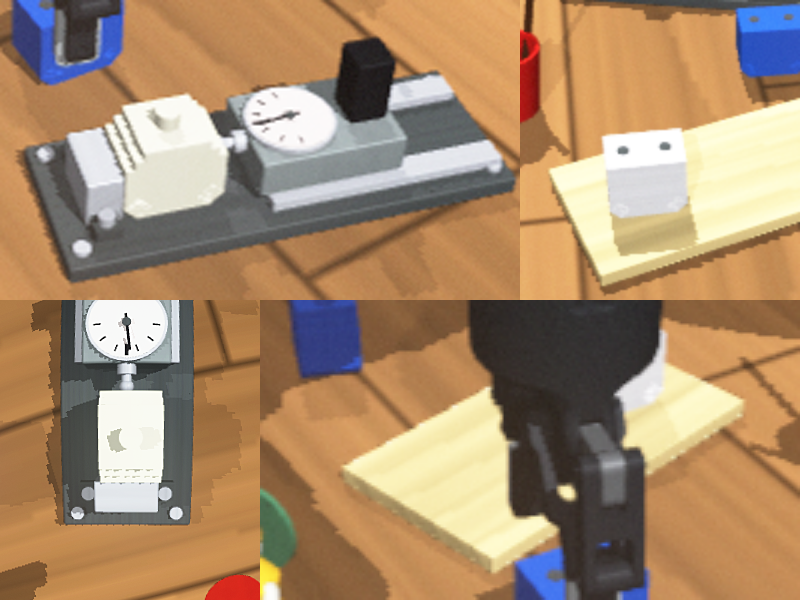

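The plinth is flush on the anvil, the pointer is near zero, and the master is upright on the free half of the pallet. The plinth looks slightly off-centre, so I'll measure its lateral offset and yaw.

```bash
python3 - <<'E'
from h import *
import json
i=json.load(open('w6.json'));im=cv2.imread('pics/w6.png')
yaw=-.274;o=np.array([.6332,.1485]);ex=np.array([np.cos(yaw),np.sin(yaw)]);ey=np.array([-ex[1],ex[0]])
def row(x,z,ys):
    px=np.array([proj(i,[*(o+ex*x+ey*y),z],True) for y in ys],np.float32)
    return cv2.remap(im,px[None,:,0].copy(),px[None,:,1].copy(),cv2.INTER_LINEAR)[0].astype(int).sum(1)
ys=np.arange(-.07,.07,.0002)
def edges(x,z,lo,hi):
    g=row(x,z,ys);d=np.convolve(g,[1]*4+[-1]*4,'same')  # bright->dark sign
    r=[]
    for a,b,sg in ((-hi,-lo,1),(lo,hi,-1)):
        m=np.where((ys>a)&(ys<b))[0];r.append(ys[m[np.argmax(sg*d[m])]]*1000)
    return np.round(r,1),round(sum(r)/2,2)
for x in (-.018,-.01,0,.01,.018): print('plinth top',x,edges(x,.0625 if abs(x)<.02 else .05,.012,.028))
for x in (.036,.04,.046): print('anvil',x,edges(x,.044,.015,.03))
for x in (-.035,-.038,-.041): print('plunger',x,edges(x,.034,.001,.009))
E
```

```text
plinth top -0.018 (array([-19.8,  20.6]), np.float64(0.4))
plinth top -0.01 (array([-19.8,  20.4]), np.float64(0.3))
plinth top 0 (array([-19.8,  20.6]), np.float64(0.4))
plinth top 0.01 (array([-19.8,  20.2]), np.float64(0.2))
plinth top 0.018 (array([-19.6,  20.4]), np.float64(0.4))
anvil 0.036 (array([-24. ,  27.6]), np.float64(1.8))
anvil 0.04 (array([-24. ,  27.8]), np.float64(1.9))
anvil 0.046 (array([-24.4,  18.8]), np.float64(-2.8))
plunger -0.035 (array([-6.,  2.]), np.float64(-2.0))
plunger -0.038 (array([-6. ,  1.2]), np.float64(-2.4))
plunger -0.041 (array([-5.8,  1. ]), np.float64(-2.4))
```

The plinth sits about 2.5 mm to +y of the anvil and plunger axis, with its yaw fine. I'll centre it with one gentle pinch.

```bash
python3 - <<'E'
from h import *
s=get_state();t=rot(s['orientation']);print((t.T@(np.array([.6319,.1462,.036])-s['tcp_pos'])*100).round(2))
E
```

```text
[ 7.01 -0.27 12.47]
```

```bash

python3 -m inch '[1.7,-0.1,0,0, 2,-0.1,0,0, 2,-0.07,0,0, 1.3,0,0,0, 0,0,2,0]'
python3 -m inch '[0,0,2.5,0, 0,0,2.5,0, 0,0,2.5,0, 0,0,1.5,0, 0,0,0.7,0]' 1 20
python3 -m inch '[0,0,0.7,0, 0,0,0,0, 0,0,0,0, 0,0,0,0, 0,0,0,0]'
python3 - <<'E'
from h import *
s=get_state();t=rot(s['orientation']);print((t.T@(np.array([.6319,.1462,.036])-s['tcp_pos'])*100).round(2))
E
```

```text
clock: 28.8
tcp_pos: [0.632, 0.1472, 0.1449]
orientation: [0.003, 0.136, 0.991, 0.001]
wrist_force: [1.0, 0.7, -0.5]
finger_gap: 0.0855
grip_force: 0.0
clock: 29.22
tcp_pos: [0.6303, 0.1458, 0.0407]
orientation: [-0.002, 0.136, 0.991, -0.001]
wrist_force: [-0.1, 0.6, -0.3]
finger_gap: 0.0858
grip_force: 0.0
clock: 29.63
tcp_pos: [0.6334, 0.146, 0.0378]
orientation: [0.001, 0.136, 0.991, 0.0]
wrist_force: [0.2, 0.6, -0.2]
finger_gap: 0.0855
grip_force: 0.0
[ 0.15 -0.02  0.18]
```

```bash

python3 -m inch '[0,0,0,0, 0,0,0,0, 0,0,0,0, 0,0,0,0, 0,0,0,0]' -1 20
python3 -m inch '[0,0,0,0, 0,0,0,0, 0,0,0,0, 0,0,0,0, 0,0,0,0]'
```

```text
clock: 30.05
tcp_pos: [0.6328, 0.1465, 0.037]
orientation: [0.0, 0.136, 0.991, 0.001]
wrist_force: [-0.6, 2.1, 2.4]
finger_gap: 0.0398
grip_force: 23.6
clock: 30.47
tcp_pos: [0.6328, 0.1465, 0.037]
orientation: [0.001, 0.136, 0.991, 0.001]
wrist_force: [-1.4, 5.8, 4.9]
finger_gap: 0.0394
grip_force: 23.8
```

```bash

python3 -m inch '[0,0,0,0, 0,0,0,0, 0,0,0,0, 0,0,0,0, 0,0,0,0]' 1
python3 -m inch '[0,0,-0.5,0, 0,0,-1.5,0, 0,0,-3,0, 0,0,-3.5,0, 0,0,-3.8,0]'
python3 -m inch '[-1.5,0,0,0, -2,0,0,0, -2,0,0,0, -1.5,0,0,0, 0,0,0,0]'
python3 -m inch '[0,0,0,0, 0,0,0,0, 0,0,0,0, 0,0,0,0, 0,0,0,0]'
python3 - <<'E'
from h import *
from dial import dial
i,imr=grab('wrist','pics/w7.png');im=imr[:,:,::-1].copy()
yaw=-.274;o=np.array([.6332,.1485]);ex=np.array([np.cos(yaw),np.sin(yaw)]);ey=np.array([-ex[1],ex[0]])
ys=np.arange(-.07,.07,.0002)
def edges(x,z,lo,hi):
    px=np.array([proj(i,[*(o+ex*x+ey*y),z],True) for y in ys],np.float32)
    g=cv2.remap(im,px[None,:,0].copy(),px[None,:,1].copy(),cv2.INTER_LINEAR)[0].astype(int).sum(1)
    d=np.convolve(g,[1]*4+[-1]*4,'same');r=[]
    for a,b,sg in ((-hi,-lo,1),(lo,hi,-1)):
        m=np.where((ys>a)&(ys<b))[0];r.append(ys[m[np.argmax(sg*d[m])]]*1000)
    return np.round(r,1),round(sum(r)/2,2)
for x in (-.018,0,.018): print('plinth',x,edges(x,.0625,.012,.028))
for x in (.046,.048,.05): print('anvil',x,edges(x,.044,.015,.03))
print('plunger',edges(-.038,.034,.001,.009))
# dial centre by Hough in previous & current picture, then pointer
for f,ii in (('w7',i),):
    g=cv2.cvtColor(cv2.imread(f'pics/{f}.png'),cv2.COLOR_BGR2GRAY)
    pc=proj(ii,[*(o-ex*.08-ey*.0025),.048],True);u,v=map(int,pc);print('expect',pc)
    sub=g[max(v-70,0):v+70,u-70:u+70];th=(sub>225).astype(np.uint8)
    n,l,st,ce=cv2.connectedComponentsWithStats(th);k=1+st[1:,4].argmax();print('dial',st[k],ce[k]+[u-70,max(v-70,0)])
E
```

```text
clock: 30.88
tcp_pos: [0.632, 0.1454, 0.0359]
orientation: [-0.0, 0.137, 0.991, -0.0]
wrist_force: [-0.4, 0.3, 0.4]
finger_gap: 0.0854
grip_force: 0.0
clock: 31.3
tcp_pos: [0.6313, 0.1456, 0.1597]
orientation: [-0.001, 0.136, 0.991, -0.0]
wrist_force: [0.1, -0.0, -0.7]
finger_gap: 0.0853
grip_force: 0.0
clock: 31.72
tcp_pos: [0.7022, 0.1257, 0.1593]
orientation: [0.001, 0.137, 0.991, -0.0]
wrist_force: [-0.6, -0.4, -0.7]
finger_gap: 0.0851
grip_force: 0.0
clock: 32.13
tcp_pos: [0.6992, 0.1274, 0.1598]
orientation: [0.0, 0.136, 0.991, 0.0]
wrist_force: [-0.4, -0.1, -1.1]
finger_gap: 0.0854
grip_force: 0.0
plinth -0.018 (array([-22. ,  18.4]), np.float64(-1.8))
plinth 0 (array([-22. ,  18.4]), np.float64(-1.8))
plinth 0.018 (array([-21.8,  18.4]), np.float64(-1.7))
anvil 0.046 (array([-24.4,  19.2]), np.float64(-2.6))
anvil 0.048 (array([-24.4,  19.2]), np.float64(-2.6))
anvil 0.05 (array([-24.4,  18.8]), np.float64(-2.8))
plunger (array([-6. ,  1.4]), np.float64(-2.3))
expect [325.5477756  17.8983891]
dial [  30    0   82   60 3756] [325.40388711  26.16027689]
```

```bash
python3 - <<'E'
from h import *
i,im=grab('scene','pics/s7.png');a=cv2.imread('pics/s6.png');b=cv2.imread('pics/s7.png')
# dial in scene near (416,338); compare the dial before and after centring
print('dial diff',np.abs(a[325:352,398:435].astype(int)-b[325:352,398:435]).mean().round(2))
for f in('w6','w7'):
    g=cv2.imread(f'pics/{f}.png').max(2);yy,xx=np.mgrid[:480,:640];r=np.hypot(xx-321.5 if f=='w6' else xx-325.4,yy-21);m=(r>9)&(r<24)&(g<110)&(yy>21)
    print(f,m.sum(),np.c_[xx[m],yy[m]].mean(0).round(1))
print(env.hand_in())
E
```

```text
dial diff 0.97
w6 38 [322.8  37.4]
w7 38 [326.9  37.8]
the job is handed in; nothing more can be done
None
```

The job is handed in. The comparator was zeroed to within about 0.2 mm and the carriage released; the master stands upright on the free half of the pallet. The plinth is on the bed against the anvil, about 0.7 mm off centre after one corrective pinch, with the plunger bearing on it and the dial reading close to zero.

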